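# Clear the recalled stock off the spinning turntable

### The job

Clear the recalled stock off the free-spinning turntable: lay the toppled black-capped bottle and the two stacked cartons flat on the floor of the blue returns tote (not on one another), and put the green spacer plate from between the cartons squarely on top of the green plate already on the metal stand. Set things down rather than drop them, do not send the turntable whirling, and leave its three other bottles standing on it and the things round about where they are.

Things in the scene. Friction and masses are not known exactly. Their poses are not given: they have to be found in the camera images.
- turntable: Fixed base of the turntable, which carries a grey disc 300 mm in diameter with a grey mat; origin on the axis at worktop height, z up. The disc's top is 32 mm above the worktop. The base starts turned to any angle, with the things on it: in its frame the stack is near (75, 0) mm, the toppled bottle near (-75, 0), both lengthwise along y; standing bottles near (0, 110), (0, -112), (-80, 85).
- turntable_axis (a point): Point on the turntable's axis at the height of its top surface (z = 0.032).
- platter (a joint): Angle of the platter about its vertical axis, rad, counter-clockwise from above positive, no stops, 0 at the start. It turns freely, with next to no friction: anything pushed sideways off the axis turns it together with all it carries.
- tipped_bottle: Toppled tablet bottle, amber with a black cap and a white label, 50 mm in diameter (cap slightly narrower), 85 mm long, 75 to 165 g, lying on its side on the turntable. Origin: centre of its base disc; its own z runs along the bottle from base to cap, level while it lies. Small flats on it keep it from rolling by itself.
- tipped_bottle_mid (a point): Middle of the toppled bottle, on its axis, halfway along (42.5 mm from the base); 25 mm above what it lies on.
- carton_low: White folding carton 50 (x) x 96 (y) x 22 (z) mm, 30 to 55 g, lying flat on the turntable under the spacer plate. Origin: centre of the underside; z up when it stands. 
- plate_stack: Rigid green spacer plate 66 (x) x 130 (y) x 6 (z) mm with two thin dark strips, about 70 g, lying between the two cartons; it overhangs the lower carton by about 8 mm at each long side. Origin: centre of the underside; z up when it stands. 
- carton_top: White folding carton with a teal and orange end, 46 (x) x 110 (y) x 20 (z) mm, 28 to 53 g, lying flat on the spacer plate, turned up to 0.12 rad against it. Origin: centre of the underside; z up when it stands. 
- tote: Blue open returns tote, fixed, 270 (x) x 170 (y) x 50 (z) mm outside, walls and floor 5 mm; may be left or right of the turntable (it swaps places with the plate stand), turned up to 0.12 rad. Origin: centre of the underside on the worktop.
- plate_stand: Fixed metal stand for plates, on the side opposite the tote: foot 110 (x) x 190 (y) x 8 mm; pedestal 46 (x) x 120 (y) mm, top 30 mm above the worktop; at each end two steel posts 10 mm thick, 52 mm high, inner faces 78 mm from the centre along y. Plates lie lengthwise along its y, overhanging the pedestal by 10 mm at each long side. Origin: centre of the underside.
- plate_pile: Second green spacer plate, same as the other (66 x 130 x 6 mm, 70 g), loose, already lying on the plate stand, underside at 30 mm and top at 36 mm above the worktop. Origin: centre of the underside; z up when it stands. 
- stand_amber: Amber bottle with white cap standing on the turntable, 57 mm in diameter, 95 mm high. To stay standing. Origin: centre of the underside; z up when it stands. 
- stand_white: White bottle with white cap standing on the turntable, 49 mm in diameter, 82 mm high. To stay standing. Origin: centre of the underside; z up when it stands. 
- stand_blue: White bottle with blue cap standing on the turntable, 43 mm in diameter, 70 mm high. To stay standing. Origin: centre of the underside; z up when it stands. 
- canister: Bystander: blue tablet canister with cream lid, 122 x 58 x 112 mm high, behind the turntable on the left. Origin: centre of the underside; z up when it stands. 
- dropper: Bystander: amber dropper bottle, 34 mm in diameter, 102 mm high, behind the turntable. Origin: centre of the underside; z up when it stands. 
- cup: Bystander, fixed: clear dose cup, 66 mm across, 44 mm high, behind the turntable on the right. Origin: centre of the underside; z up when it stands. 
- stapler: Bystander: red stapler, 131 x 32 x 40 mm, far right. Origin: centre of the underside; z up when it stands. 

How it is judged:
By the outcome, as a careful person would: the job done as asked, in the order asked, and still so for the second after the job is handed in, with the robot touching nothing.
It also fails if it takes over 72 s, if anything falls off the work surface, if the arm or the gripper's body presses on something with over 40 N, if the wrist force passes 120 N, or if a joint passes its speed limit or range.

### The arm

A 6-joint arm with a two-finger parallel gripper is mounted at the origin on a cart in front of the work surface, level with it; the furniture and walls round the work are solid. World frame = base frame: x ahead of the robot, y to its left, z up, the work surface at z = 0. Lengths are in mm, angles in degrees, forces in N, time in s.
With the tool pointing down it reaches from about 300 to 850 mm from the base axis. Payload 4.2 kg.
Tool frame: the origin (TCP) lies midway between the tips of the shut fingers; the grasp point (between the pads) lies 19 mm behind it (env.hold_point_z is the z of the grasp point in the tool frame, in mm); z points along the fingers, y is the direction in which the jaws open and shut (so a half turn about z gives the same grasp; the last joint's range is limited). The gripper opens to 91 mm and grips with 3 to 60 N. Pads are 32 mm wide; open, the fingers measure 118 mm over their backs; the gripper's body (76 mm by 178 mm) begins 60 mm behind the grasp point.
Start: joints at [75.516, 18.312, 89.639, -0, 72.044, -1.146], TCP at [132.655, 559.505, 213.976] pointing down, gripper open.
Joint ranges: [-177.97, 177.97], [-48.28, 115.42], [12.27, 149.76], [-77.06, 257.06], [2.81, 150.46], [-146.56, 146.56]. Speed limits (degrees/s): [147.25, 147.25, 180, 180, 180, 180].

### API

Orientations are given as [roll, pitch, yaw] about the fixed x, y, z axes, in that order (R = Rz(yaw) Ry(pitch) Rx(roll)).
In Python, from workcell import env, grab_frame, camera_params, spotter gives the robot as it stands. The module is installed in compiled form; this text tells all that it offers.
- The arm moves only by the shell command python3 -m jog 'ROWS' [FORCE]. ROWS is text: rows parted by semicolons, each of 7 numbers parted by spaces: the turn, a rotation vector about the world's x, y, z in units of 5 degrees (1.0 is 5 degrees), then the shift along the world's x, y, z in units of 25 mm (1.0 is 25 mm), then the opening, from 0 (shut) to 1 (fully open). A call has 1 to 5 rows; each row is the pose to reach, as a shift and turn from the pose commanded when the call began; what a row does not reach only later rows make up. A row lasts 1/8 s, in which the tool goes at most 62.5 mm and 10.7 degrees, less where a joint would pass 70% of its speed; a pose out of reach is approached as far as the arm can. A call with a gripper value outside its range is refused whole. The fingers move at their own pace and stop on an object; FORCE is the grip in N (left out, the last holds). Time passes only in rows, so rows that repeat a pose let the fingers close. It gives the time, the measured TCP pose, the force and the opening at its end, in the units of the state.
- env.state(): the state, without advancing time (a new reading comes with each control period).
- grab_frame(name): name is "scene" or "top" or "wrist"; returns the picture (480x640x3 uint8, red, green, blue); there is no depth.
- camera_params(name): a dict with "K" (3x3 intrinsics, pixels), "dist" ([k1, k2, p1, p2, k3] as OpenCV has them; the pictures are not rectified), "rvec" (rotation vector, rad) and "tvec" (3), from world to camera coordinates, as OpenCV has them. Camera axes: x right, y down, z forward; pixel columns grow to the right and rows downward; lengths in mm; the calibration is good to about 2 mm. A picture is of the moment at which its call begins: read the wrist's pose just before it. camera_params takes no time and is no camera call; for the wrist camera it gives the pose at the moment of the call.
- env.job_done(): hands the job in, once; it reports no verdict.
Trained networks look in the newest picture that a camera, given by its name, has taken for a name from the list of things; names that differ only in an ending like _2 or _b are one class to them, and where a whole thing is asked for, a point or a joint stands for the part that bears it (a point fixed in the world has none). Each returns a list of dicts, best first, with "conf" (0 to 1); they miss things now and then, are a little off and sometimes report something else, mostly with a low value. They report only what shows in the picture. A call takes as long as a camera call.
- spotter.look_for(query, camera): "box" ([left, top, width, height] in pixels, round what is visible of it).
- spotter.trace(query, camera): "region" (480x640 bool, what is visible of it) and "box" ([left, top, width, height] in pixels, round what is visible of it).
The state is a dict: "time_s": time; "qpos": joint angles; "qvel": joint speeds; "effort": joint torques, N m; "ee_pos": TCP position; "ee_rot": TCP orientation; "force": force on the tool from outside, world axes, zero at the start; "torque": the same for the moment, N m; "gripper_width": finger opening in mm.
Only numpy, scipy, OpenCV 4.12 (cv2) and the standard library are available. Lean on these libraries where they do the work, as an engineer would, in place of code of your own. Each camera call takes 0.05 s, during which the arm holds its last target. There are 200 camera calls.

## Working session

There is one attempt and no reset: what is moved stays moved. The work goes in short steps, Python scripts to look and compute and a shell command to move; the robot and the scene stay as the last step left them, time stands still between calls to the robot, and variables do not carry over. Pictures are saved under pics/ and viewed, about 8 in all and at most 12, crops included, and the job is handed in when it is done.

```bash
mkdir -p pics
cat > h.py <<'E'
import numpy as np, cv2
from workcell import env, grab_frame, camera_params, spotter
def snap(cam,name,crop=None,scale=1):
    im=grab_frame(cam)
    o=im if crop is None else im[crop[1]:crop[3],crop[0]:crop[2]]
    o=cv2.resize(o,None,fx=scale,fy=scale)
    cv2.imwrite('pics/'+name+'.png',o[:,:,::-1]); return im
def toplane(uv,z,p):
    uv=np.array(uv,float).reshape(-1,1,2)
    n=cv2.undistortPoints(uv,p['K'],p['dist']).reshape(-1,2) if True else 0
    R=cv2.Rodrigues(np.array(p['rvec'],float))[0];t=np.array(p['tvec'],float).reshape(3)
    c=-R.T@t; d=np.c_[n,np.ones(len(n))]@R
    s=(z-c[2])/d[:,2]
    return c[:2]+s[:,None]*d[:,:2]
def params(cam):
    p=camera_params(cam); return {k:np.array(v,float) for k,v in p.items() if k in('K','dist','rvec','tvec')}
def proj(P,p):
    return cv2.projectPoints(np.array(P,float).reshape(-1,1,3),p['rvec'],p['tvec'],p['K'],p['dist'])[0].reshape(-1,2)
def rect(q,cam,z,p=None):
    p=p or params(cam)
    r=spotter.trace(q,cam)
    if not r: print(q,'none'); return None
    m=r[0]['region'].astype(np.uint8)
    c=max(cv2.findContours(m,cv2.RETR_EXTERNAL,cv2.CHAIN_APPROX_NONE)[0],key=cv2.contourArea).reshape(-1,2)
    w=toplane(c,z,p)
    (cx,cy),(a,b),ang=cv2.minAreaRect(w.astype(np.float32))
    if a<b: a,b,ang=b,a,ang+90
    ang=(ang+90)%180-90
    print(q,'conf %.2f box %s  ctr %.0f %.0f  size %.0f x %.0f long-axis %.1f deg'%(r[0]['conf'],r[0]['box'],cx,cy,a,b,ang))
    return cx,cy,ang
E
python3 - <<'E'
from h import *
snap('scene','s0'); snap('top','t0')
for q,z in [('turntable',32),('tipped_bottle',57),('carton_low',54),('plate_stack',60),('carton_top',80),('tote',50),('plate_stand',40),('plate_pile',36),('stand_amber',127),('stand_white',114),('stand_blue',102),('canister',112),('dropper',102),('cup',44),('stapler',40)]:
    rect(q,'top',z)
p=params('top'); R=cv2.Rodrigues(p['rvec'])[0]; print('cam',-R.T@p['tvec'])
print(env.state())
E
```

```text
turntable conf 0.68 box [219.5, 224.1, 107.7, 112.4]  ctr 497 9  size 294 x 294 long-axis 43.6 deg
tipped_bottle conf 0.67 box [252.2, 296.9, 29.9, 16.9]  ctr 424 17  size 85 x 48 long-axis 88.8 deg
carton_low none
plate_stack conf 0.90 box [246.2, 232.9, 51.8, 32.3]  ctr 572 10  size 132 x 66 long-axis 84.0 deg
carton_top conf 0.64 box [249.8, 240.7, 42.1, 17.9]  ctr 570 8  size 111 x 48 long-axis 81.1 deg
tote conf 0.78 box [346.4, 221.4, 79.5, 111.2]  ctr 495 -292  size 278 x 179 long-axis 6.8 deg
plate_stand conf 0.82 box [129.8, 250.1, 75.7, 47.5]  ctr 516 287  size 192 x 110 long-axis 83.8 deg
plate_pile conf 0.76 box [139.6, 259.0, 51.3, 26.6]  ctr 518 300  size 131 x 69 long-axis 86.7 deg
stand_amber conf 0.68 box [219.5, 267.1, 25.0, 21.9]  ctr 493 109  size 59 x 56 long-axis 88.8 deg
stand_white conf 0.63 box [305.2, 271.0, 14.2, 18.7]  ctr 478 -99  size 49 x 44 long-axis -1.2 deg
stand_blue conf 0.78 box [233.9, 299.5, 11.4, 14.6]  ctr 411 88  size 39 x 36 long-axis -0.0 deg
canister conf 0.68 box [171.9, 182.5, 52.0, 31.4]  ctr 700 197  size 136 x 84 long-axis -89.1 deg
d
[... 280 characters left out ...]
g
cam [ 327.78638835 -101.89903622 1564.21750288]
{'time_s': 0.85, 'qpos': array([ 7.55169280e+01,  1.83089916e+01,  8.96373056e+01, -2.22030128e-05,
        7.20446345e+01, -1.14521190e+00]), 'qvel': array([ 0.14286458, -0.06216503,  0.06066422,  0.02558413, -0.08571281,
       -0.06044501]), 'effort': array([ 1.66099362e-03, -4.12318397e+01, -2.32229680e+01,  7.28676002e-02,
        3.74682911e-02, -1.75714291e-06]), 'ee_pos': array([132.64669889, 559.51480891, 214.01661103]), 'ee_rot': array([1.79990934e+02, 2.02359439e-04, 1.66662147e+02]), 'force': array([-0.31811747, -0.09041278, -1.16880639]), 'torque': array([-0.01527901, -0.00265833, -0.03165858]), 'gripper_width': 91.2190221824721}
```

View pics/t0.png

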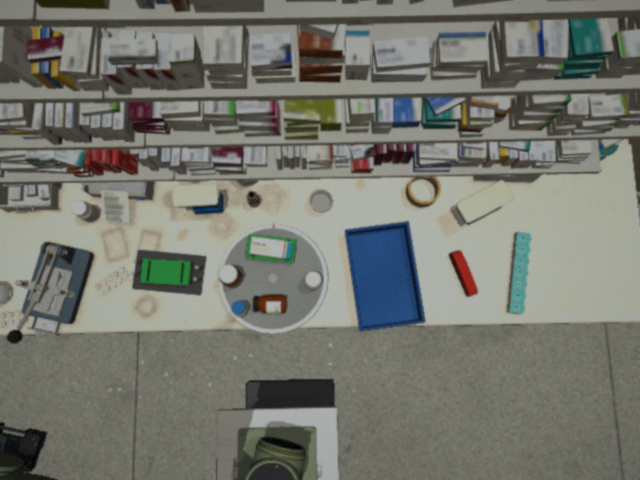

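View pics/s0.png

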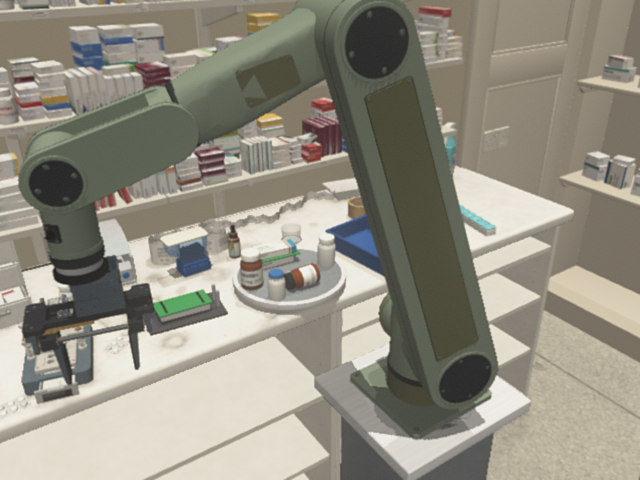

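The top view shows the turntable at (273,278), the toppled bottle at (268,305) with its cap to the left, and the stack at (271,248). The tote is at (385,275) and the stand at (168,272). The jaws can close radially (along x) on every item, so gripping won't spin the disc.

```bash
cat >> h.py <<'E'
def to(x,y,z,yaw):
    s=env.state(); e=s['ee_pos']; d=(np.array([x,y,z])-e)/25; t=((yaw-s['ee_rot'][2]+180)%360-180)/5
    print('turn z %.2f shift %s   (now %s yaw %.1f w %.1f F %s t %.2f)'%(t,np.round(d,2),np.round(e,1),s['ee_rot'][2],s['gripper_width'],np.round(s['force'],1),s['time_s']))
E
python3 -m jog '0 0 -1.56 1.2 -2.2 0 1; 0 0 -3.12 2.3 -4.4 0 1;0 0 -4.68 3.5 -6.5 0 1;0 0 -6.24 4.7 -8.7 0 1;0 0 -7.8 5.8 -10.8 0 1'
python3 -m jog '0 0 -1.56 1.2 -2.2 0 1; 0 0 -3.12 2.3 -4.4 0 1;0 0 -4.68 3.5 -6.5 0 1;0 0 -6.24 4.7 -8.7 0 1;0 0 -7.8 5.8 -10.8 0 1'
python3 -m jog '0 0 0 0 0 0 0.85;0 0 0 0 0 0 0.85'
python3 - <<'E'
from h import *
to(424,17,38,88.8)
p=params('wrist'); snap('wrist','w1')
R=cv2.Rodrigues(p['rvec'])[0]; print('cam',-R.T@p['tvec'], R[2])
rect('tipped_bottle','wrist',57,p);rect('carton_top','wrist',80,p);rect('plate_stack','wrist',60,p);rect('turntable','wrist',32,p)
E
```

```text
time_s: 1.48
ee_pos: [278.4, 287.8, 214.2]
ee_rot: [179.9, 0.0, 127.4]
force: [0.6, 0.3, -0.6]
gripper_width: 91.5
time_s: 2.1
ee_pos: [423.5, 17.5, 214.4]
ee_rot: [179.9, -0.0, 88.4]
force: [1.3, 1.4, 0.2]
gripper_width: 91.1
time_s: 2.35
ee_pos: [422.2, 19.7, 213.8]
ee_rot: [-180.0, -0.0, 88.6]
force: [-0.1, -0.1, 0.3]
gripper_width: 78.1
turn z 0.03 shift [ 0.07 -0.11 -7.03]   (now [422.2  19.7 213.8] yaw 88.6 w 78.1 F [-0.1 -0.1  0.3] t 2.35)
cam [423.2994772   92.41852785 384.79600963] [-0.00784928 -0.25555272 -0.96676326]
tipped_bottle conf 0.74 box [294.7, 171.8, 59.7, 112.9]  ctr 424 12  size 95 x 50 long-axis 88.5 deg
carton_top conf 0.80 box [458.4, 164.7, 103.3, 141.3]  ctr 567 9  size 110 x 55 long-axis 80.5 deg
plate_stack conf 0.87 box [454.9, 147.1, 102.3, 140.0]  ctr 572 16  size 118 x 67 long-axis 82.7 deg
turntable conf 0.62 box [450.1, 146.5, 110.2, 140.2]  ctr 584 10  size 129 x 71 long-axis 82.5 deg
```

View pics/w1.png

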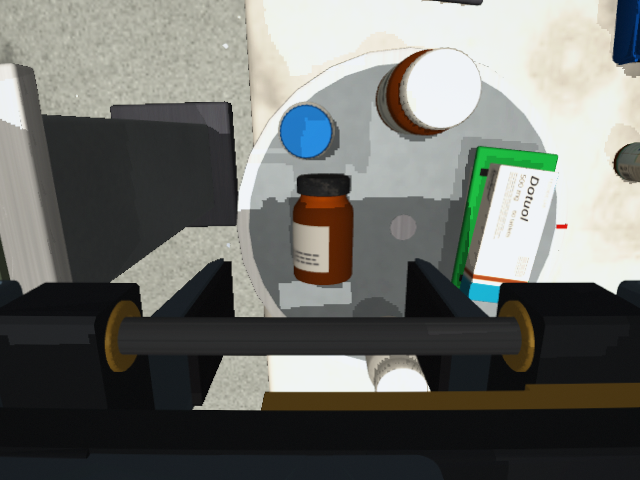

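The bottle lies at (323,228), centred between the jaws, with the blue cap clear of the fingers. Descending to grip it.

```bash
python3 -m jog '0 0 0 0 -0.1 -2 0.85;0 0 0 0.05 -0.1 -4 0.85;0 0 0 0.05 -0.1 -5.8 0.85;0 0 0 0.05 -0.1 -6.6 0.85;0 0 0 0.05 -0.1 -7 0.85' 12
python3 -m jog '0 0 0 0 0 0 0.7;0 0 0 0 0 0 0.62;0 0 0 0 0 0 0.55;0 0 0 0 0 0 0.5;0 0 0 0 0 0 0.45' 12
python3 -m jog '0 0 0 0 0 0 0.4;0 0 0 0 0 0 0.4' 15
python3 -c "
from h import *
to(424,17,38,88.8)"
```

```text
time_s: 3.22
ee_pos: [423.3, 17.7, 38.1]
ee_rot: [-179.9, 0.0, 88.8]
force: [0.0, 0.1, -0.0]
gripper_width: 77.8
time_s: 3.85
ee_pos: [424.6, 17.0, 39.7]
ee_rot: [179.9, -0.0, 88.7]
force: [-0.4, -0.2, 6.5]
gripper_width: 50.0
time_s: 4.1
ee_pos: [424.6, 17.0, 39.7]
ee_rot: [179.9, -0.0, 88.7]
force: [-0.5, -0.2, 5.6]
gripper_width: 49.8
turn z 0.03 shift [-0.02 -0.   -0.07]   (now [424.6  17.   39.7] yaw 88.7 w 49.8 F [-0.5 -0.2  5.6] t 4.10)
```

```bash
python3 -m jog '0 0 0 0 0 0.4 0.4;0 0 0 0 0 1.5 0.4;0 0 0 0 0 3 0.4;0 0 0 0 0 4.4 0.4;0 0 0 0 0 4.6 0.4' 15
python3 -m jog '0 0 0.3 -0.1 -1.5 0.2 0.4;0 0 0.6 -0.2 -3.5 0.2 0.4;0 0 0.9 -0.2 -5.5 0.2 0.4;0 0 1.2 -0.3 -7.5 0.2 0.4;0 0 1.6 -0.3 -9.5 0.2 0.4'
python3 -m jog '0 0 0 0 -1.7 0 0.4;0 0 0 0 -2.8 0 0.4;0 0 0 0 -3.2 0 0.4;0 0 0 0 -3.2 0 0.4'
python3 - <<'E'
from h import *
p=params('wrist'); snap('wrist','w2'); rect('tote','wrist',50,p); rect('tipped_bottle','wrist',150,p)
snap('top','t2');rect('tote','top',50); rect('turntable','top',32)
to(415.6,-301.5,13,96.8)
E
```

```text
time_s: 4.72
ee_pos: [425.2, 17.0, 156.1]
ee_rot: [179.7, -0.0, 88.7]
force: [-0.3, 0.3, -1.8]
gripper_width: 50.1
time_s: 5.35
ee_pos: [415.1, -221.6, 157.5]
ee_rot: [-179.9, -0.1, 96.7]
force: [1.3, -0.3, -1.2]
gripper_width: 49.3
time_s: 5.85
ee_pos: [415.8, -300.0, 158.0]
ee_rot: [-179.9, -0.1, 96.6]
force: [0.1, 0.1, -2.6]
gripper_width: 49.5
tote conf 0.80 box [230.2, 109.1, 409.8, 204.8]  ctr 493 -278  size 280 x 147 long-axis 6.6 deg
tipped_bottle conf 0.81 box [260.9, 208.5, 123.6, 181.4]  ctr 414 -287  size 59 x 53 long-axis 6.7 deg
tote conf 0.63 box [344.4, 222.3, 79.3, 106.7]  ctr 509 -290  size 250 x 182 long-axis 7.1 deg
turntable conf 0.72 box [219.7, 225.6, 107.4, 108.4]  ctr 495 7  size 297 x 293 long-axis 47.0 deg
turn z 0.01 shift [-0.04 -0.07 -5.84]   (now [ 416.5 -299.6  159.1] yaw 96.7 w 49.8 F [-0.2 -0.  -2.1] t 6.15)
```

View pics/w2.png

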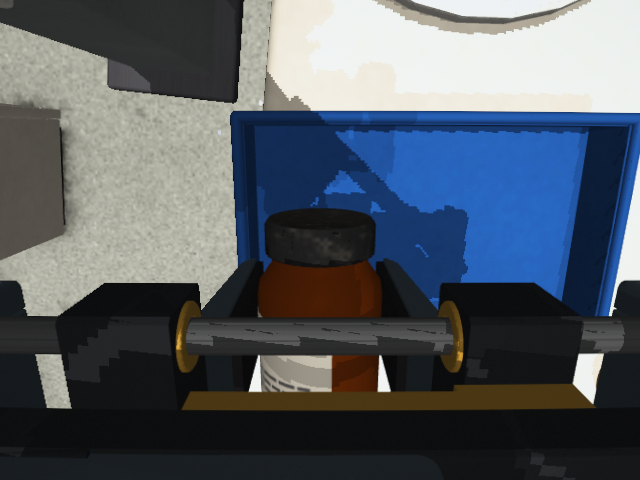

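The bottle is held level with its cap at (320,235), over the near end of the tote and inside the walls. Lowering it.

```bash
python3 -m jog '0 0 0 0.1 0 -2 0.4;0 0 0 0.1 0 -3.8 0.4;0 0 0 0.1 0 -4.9 0.4;0 0 0 0.1 0 -5.3 0.4;0 0 0 0.1 0 -5.5 0.4'
python3 -m jog '0 0 0 0 0 -0.1 0.4;0 0 0 0 0 -0.2 0.4;0 0 0 0 0 -0.3 0.4;0 0 0 0 0 -0.3 0.4'
python3 -c "
from h import *
to(420,-301.5,13,96.8)"
```

```text
time_s: 6.78
ee_pos: [419.5, -300.6, 21.8]
ee_rot: [180.0, 0.0, 96.7]
force: [-0.5, 0.7, -0.9]
gripper_width: 49.8
time_s: 7.28
ee_pos: [418.9, -300.5, 14.1]
ee_rot: [180.0, 0.0, 96.7]
force: [0.5, 0.5, -2.7]
gripper_width: 49.4
turn z 0.03 shift [ 0.04 -0.04 -0.04]   (now [ 418.9 -300.5   14.1] yaw 96.7 w 49.4 F [ 0.5  0.5 -2.7] t 7.28)
```

```bash
python3 -m jog '0 0 0 0 0 -0.06 0.4;0 0 0 0 0 -0.06 0.4'
python3 -m jog '0 0 0 0 0 -0.06 0.4;0 0 0 0 0 -0.06 0.4'
```

```text
time_s: 7.52
ee_pos: [419.1, -300.7, 12.8]
ee_rot: [180.0, 0.0, 96.7]
force: [-0.2, 1.2, 1.2]
gripper_width: 49.4
time_s: 7.78
ee_pos: [419.2, -300.7, 12.5]
ee_rot: [179.9, 0.0, 96.7]
force: [-3.1, 1.5, 12.1]
gripper_width: 49.4
```

```bash
python3 -m jog '0 0 0 0 0 0.05 0.5;0 0 0 0 0 0.05 0.58;0 0 0 0 0 0.05 0.64;0 0 0 0 0 0.05 0.64'
python3 -m jog '0 0 0 0 0 0.5 0.64;0 0 0 0 0 2 0.64;0 0 0 0 0 4 0.64;0 0 0 0 0 5.8 0.64;0 0 0 0 0 5.9 0.64'
python3 -m jog '0 0 -0.6 1.2 1 0 0.75;0 0 -1.2 2.4 3 0 0.75;0 0 -1.9 3.6 5.2 0 0.75;0 0 -2.5 4.8 7.4 0 0.75;0 0 -3.1 5.5 9.5 0 0.75'
python3 -m jog '0 0 0 0.3 1.7 0 0.75;0 0 0 0.5 2.6 0 0.75;0 0 0 0.5 2.8 0 0.75;0 0 0 0.5 2.8 0 0.75'
python3 - <<'E'
from h import *
p=params('wrist'); snap('wrist','w3'); rect('carton_top','wrist',80,p);rect('plate_stack','wrist',60,p)
snap('top','t3');rect('tipped_bottle','top',30); rect('stand_amber','top',127);rect('stand_white','top',114);rect('tote','top',50)
to(570,8,62,81)
E
```

```text
time_s: 8.28
ee_pos: [418.9, -300.5, 12.0]
ee_rot: [-180.0, -0.0, 96.7]
force: [-0.6, 1.1, -1.1]
gripper_width: 58.4
time_s: 8.9
ee_pos: [420.8, -301.9, 164.1]
ee_rot: [179.6, 0.4, 96.7]
force: [0.9, -0.1, 0.4]
gripper_width: 58.7
time_s: 9.52
ee_pos: [556.9, -61.0, 158.9]
ee_rot: [-179.9, 0.0, 81.1]
force: [0.3, -0.9, 0.1]
gripper_width: 68.2
time_s: 10.02
ee_pos: [568.3, 6.6, 159.3]
ee_rot: [-179.9, 0.0, 81.2]
force: [0.9, -1.0, -0.3]
gripper_width: 68.2
carton_top conf 0.83 box [288.3, 158.6, 81.1, 161.4]  ctr 572 11  size 107 x 47 long-axis 80.1 deg
plate_stack conf 0.86 box [275.0, 133.3, 100.1, 182.4]  ctr 573 12  size 129 x 67 long-axis 83.1 deg
tipped_bottle conf 0.59 box [370.3, 295.5, 34.4, 18.7]  ctr 418 -301  size 90 x 48 long-axis -83.1 deg
stand_amber conf 0.60 box [171.5, 183.3, 52.0, 32.0]  ctr 696 194  size 131 x 80 long-axis 88.9 deg
stand_white conf 0.70 box [306.6, 270.8, 14.0, 18.3]  ctr 478 -101  size 49 x 41 long-axis -1.2 deg
tote conf 0.93 box [345.0, 221.9, 85.6, 110.5]  ctr 494 -291  size 278 x 179 long-axis 6.3 deg
turn z -0.02 shift [ 0.05  0.06 -3.91]   (now [568.9   6.5 159.8] yaw 81.1 w 68.3 F [-0.6 -0.8  0.2] t 10.43)
```

View pics/w3.png

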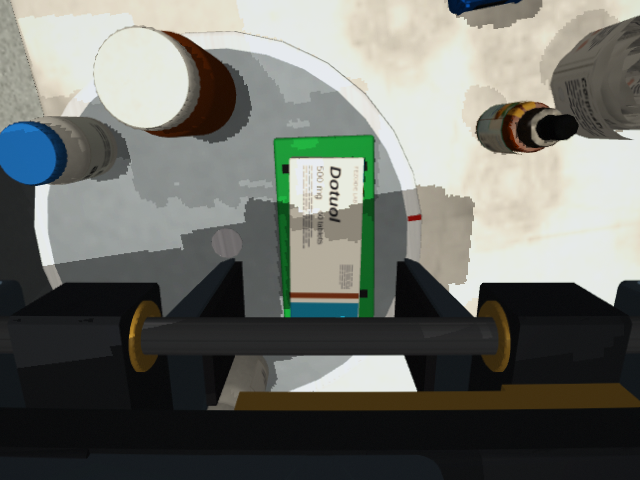

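The carton's label is centred at (325,235), square between the jaws, and the amber bottle at (165,80) is clear. Descending to grip carton_top just above the plate.

```bash
python3 -m jog '0 0 -0.1 0.08 0.1 -1.5 0.75;0 0 -0.1 0.08 0.1 -2.8 0.75;0 0 -0.1 0.08 0.1 -3.5 0.75;0 0 -0.1 0.08 0.1 -3.8 0.75;0 0 -0.1 0.08 0.1 -3.8 0.75' 8
python3 -m jog '0 0 0 0 0 0 0.68;0 0 0 0 0 0 0.62;0 0 0 0 0 0 0.57;0 0 0 0 0 0 0.52;0 0 0 0 0 0 0.47' 8
python3 -m jog '0 0 0 0 0 0 0.4;0 0 0 0 0 0 0.4;0 0 0 0 0 0 0.4'
python3 -c "
from h import *
to(570,8,62,81)"
```

```text
time_s: 11.05
ee_pos: [571.0, 9.4, 64.7]
ee_rot: [-180.0, 0.0, 80.7]
force: [0.6, -0.3, 0.1]
gripper_width: 68.4
time_s: 11.68
ee_pos: [571.1, 9.5, 65.0]
ee_rot: [180.0, -0.0, 80.7]
force: [0.0, -0.2, 1.0]
gripper_width: 46.0
time_s: 12.05
ee_pos: [571.1, 9.5, 64.9]
ee_rot: [180.0, -0.0, 80.7]
force: [-0.4, 0.3, 3.1]
gripper_width: 45.8
turn z 0.07 shift [-0.04 -0.06 -0.12]   (now [571.1   9.5  64.9] yaw 80.7 w 45.8 F [-0.4  0.3  3.1] t 12.05)
```

```bash
python3 -m jog '0 0 0 0 0 0.3 0.4;0 0 0 0 0 1 0.4;0 0 0 0 0 2.2 0.4;0 0 0 0 0 3.2 0.4;0 0 0 0 0 3.5 0.4'
python3 -m jog '0 0 0.6 0 -1.5 0 0.4;0 0 1.2 0 -3.5 0 0.4;0 0 1.9 0.1 -5.7 0 0.4;0 0 2.5 0.1 -7.9 0 0.4;0 0 3.2 0.1 -9.8 0 0.4'
python3 -m jog '0 0 0 0 -1.2 -1 0.4;0 0 0 0 -1.7 -2 0.4;0 0 0 0 -1.9 -3.5 0.4;0 0 0 0 -1.9 -4.6 0.4;0 0 0 0 -1.9 -5 0.4'
python3 - <<'E'
from h import *
to(574,-282,10,96.6)
p=params('wrist'); snap('wrist','w4'); rect('carton_top','wrist',30,p);rect('tote','wrist',50,p)
E
```

```text
time_s: 12.68
ee_pos: [571.6, 9.5, 153.9]
ee_rot: [179.8, -0.0, 80.7]
force: [-0.7, 0.3, -1.1]
gripper_width: 45.8
time_s: 13.3
ee_pos: [572.7, -237.2, 151.2]
ee_rot: [-179.9, -0.1, 96.7]
force: [0.8, 0.1, -0.7]
gripper_width: 46.0
time_s: 13.92
ee_pos: [571.7, -282.2, 24.5]
ee_rot: [-179.8, -0.2, 96.7]
force: [0.4, 0.2, 0.3]
gripper_width: 46.0
turn z -0.01 shift [ 0.09  0.01 -0.58]   (now [ 571.7 -282.2   24.5] yaw 96.7 w 46.0 F [0.4 0.2 0.3] t 13.93)
carton_top conf 0.62 box [260.5, 178.4, 122.4, 216.2]  ctr 568 -259  size 61 x 49 long-axis -83.3 deg
tote conf 0.85 box [0.0, 88.0, 499.3, 320.3]  ctr 538 -241  size 181 x 85 long-axis 6.9 deg
```

View pics/w4.png

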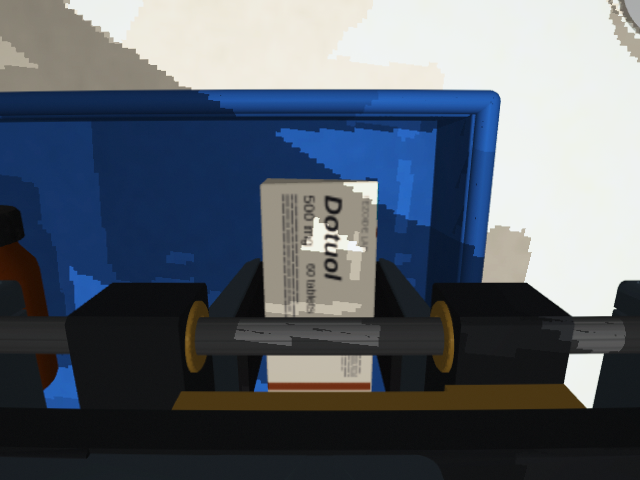

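The carton is level at (320,285), with a gap to the right wall at about x=440, and the bottle is well to the left. Lowering it to contact.

```bash
python3 -m jog '0 0 0 0 0 -0.3 0.4;0 0 0 0 0 -0.4 0.4;0 0 0 0 0 -0.5 0.4;0 0 0 0 0 -0.55 0.4;0 0 0 0 0 -0.55 0.4'
python3 -m jog '0 0 0 0 0 -0.05 0.4;0 0 0 0 0 -0.05 0.4'
python3 -m jog '0 0 0 0 0 -0.05 0.4;0 0 0 0 0 -0.05 0.4'
```

```text
time_s: 14.7
ee_pos: [573.4, -283.0, 13.5]
ee_rot: [180.0, 0.0, 96.7]
force: [-0.3, -0.1, 0.7]
gripper_width: 46.1
time_s: 14.95
ee_pos: [573.4, -283.0, 12.2]
ee_rot: [180.0, -0.0, 96.7]
force: [0.0, 0.1, -0.5]
gripper_width: 46.1
time_s: 15.2
ee_pos: [573.3, -283.0, 10.8]
ee_rot: [-180.0, -0.0, 96.7]
force: [-0.3, -0.1, -0.1]
gripper_width: 46.3
```

```bash
python3 -m jog '0 0 0 0 0 -0.04 0.4;0 0 0 0 0 -0.04 0.4'
python3 -m jog '0 0 0 0 0 -0.04 0.4;0 0 0 0 0 -0.04 0.4'
```

```text
time_s: 15.45
ee_pos: [573.4, -283.0, 10.0]
ee_rot: [180.0, 0.0, 96.7]
force: [0.5, -1.0, 0.0]
gripper_width: 45.9
time_s: 15.7
ee_pos: [573.4, -283.0, 9.9]
ee_rot: [180.0, 0.0, 96.7]
force: [-1.3, 0.4, 4.5]
gripper_width: 45.9
```

```bash
python3 -m jog '0 0 0 0 0 0.04 0.5;0 0 0 0 0 0.04 0.56;0 0 0 0 0 0.04 0.62;0 0 0 0 0 0.04 0.62'
python3 -m jog '0 0 0 0 0 0.5 0.62;0 0 0 0 0 2 0.62;0 0 0 0 0 4 0.62;0 0 0 0 0 5.8 0.62;0 0 0 0 0 6 0.62'
python3 -m jog '0 0 -0.5 0 1.5 0 0.9;0 0 -1 0 3.5 0 0.9;0 0 -1.6 0 5.7 0 0.9;0 0 -2.1 0 7.9 0 0.9;0 0 -2.7 0 9.8 0 0.9'
python3 -m jog '0 0 0 0 1.4 0 0.9;0 0 0 0 1.8 0 0.9;0 0 0 0 1.9 0 0.9;0 0 0 0 1.9 0 0.9'
python3 - <<'E'
from h import *
p=params('wrist'); snap('wrist','w5'); rect('plate_stack','wrist',60,p);rect('carton_low','wrist',54,p)
im=snap('top','t5');rect('carton_top','top',25);rect('plate_stack','top',60);rect('plate_pile','top',36);rect('plate_stand','top',20)
p=params('top')
g=((im[:,:,1]>110)&(im[:,:,0]<90)&(im[:,:,2]<110)).astype(np.uint8)
for c in cv2.findContours(g,cv2.RETR_EXTERNAL,cv2.CHAIN_APPROX_NONE)[0]:
    if cv2.contourArea(c)>300:
        for z in(36,60):print(z,cv2.minAreaRect(toplane(c.reshape(-1,2),z,p).astype(np.float32)))
to(573,11,42,83)
E
```

```text
time_s: 16.2
ee_pos: [573.4, -282.9, 9.8]
ee_rot: [-180.0, -0.0, 96.7]
force: [1.1, 0.2, -1.0]
gripper_width: 56.8
time_s: 16.82
ee_pos: [575.5, -284.1, 165.2]
ee_rot: [179.6, 0.3, 96.7]
force: [0.5, 0.3, -0.7]
gripper_width: 56.2
time_s: 17.45
ee_pos: [572.5, -36.0, 159.4]
ee_rot: [-179.9, -0.0, 83.1]
force: [0.5, 0.1, -0.1]
gripper_width: 82.0
time_s: 17.95
ee_pos: [573.4, 8.5, 159.8]
ee_rot: [-180.0, 0.0, 83.1]
force: [0.8, -1.1, -0.2]
gripper_width: 82.4
plate_stack conf 0.95 box [266.8, 140.1, 103.8, 176.9]  ctr 573 13  size 125 x 67 long-axis 83.5 deg
carton_low none
carton_top conf 0.91 box [360.0, 241.1, 37.2, 17.1]  ctr 572 -283  size 108 x 48 long-axis -83.5 deg
plate_stack conf 0.52 box [283.8, 234.1, 14.5, 28.8]  ctr 567 -39  size 65 x 30 long-axis -0.9 deg
plate_pile conf 0.75 box [139.9, 258.6, 52.0, 27.7]  ctr 519 299  size 130 x 66 long-axis 85.3 deg
plate_stand conf 0.80 box [131.8, 249.5, 72.9, 49.0]  ctr 519 293  size 197 x 108 long-axis 83.2 deg
36 ((518.8359985351562, 297.7015380859375), (84.24048614501953, 63.076026916503906), 85.36553955078125)
60 ((515.8355102539062, 291.42596435546875), (82.91754150390625, 62.0854377746582), 85.36548614501953)
turn z -0.03 shift [-0.02  0.07 -4.72]   (now [573.4   9.2 160. ] yaw 83.1 w 82.1 F [0.  0.6 1.3] t 18.35)
```

View pics/w5.png

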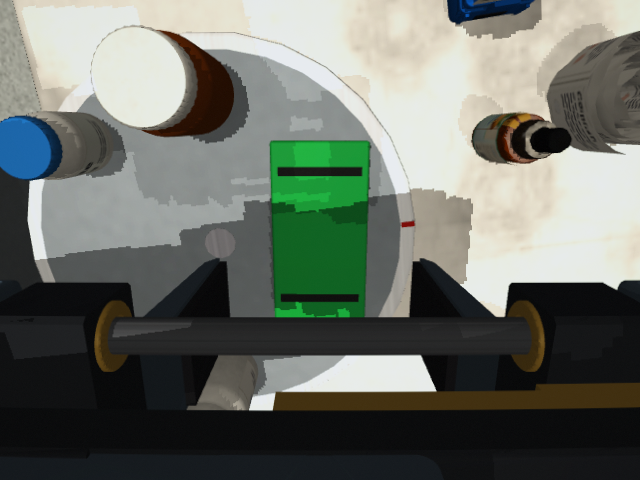

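The bare plate is at (320,230) with strips at rows 172 and 298. Before picking it up I'll measure the pile from the same relative viewpoint, using the strips for accuracy.

```bash
cat >> h.py <<'E'
def strips(im,z,p):
    hsv=cv2.cvtColor(im,cv2.COLOR_RGB2HSV)
    g=((hsv[...,0]>50)&(hsv[...,0]<75)&(hsv[...,1]>120)).astype(np.uint8)
    n,l,st,_=cv2.connectedComponentsWithStats(g); i=1+np.argmax(st[1:,4]); x,y,w,h=st[i,:4]
    g=(l==i).astype(np.uint8)
    filled=cv2.morphologyEx(g,cv2.MORPH_CLOSE,np.ones((21,21)))
    inner=cv2.erode(filled,np.ones((3,3)))
    d=((im.max(2)<60)&(inner>0)).astype(np.uint8)
    n,l,st,c=cv2.connectedComponentsWithStats(d)
    out=[]
    for k in range(1,n):
        if st[k,2]>50 and st[k,3]<25:
            pts=np.argwhere(l==k)[:,::-1]; r=cv2.minAreaRect(pts.astype(np.float32)); ends=sorted([tuple(v) for v in cv2.boxPoints(r)])
            e=np.array([np.mean(ends[:2],0),np.mean(ends[2:],0)]); W=toplane(e,z,p); m=W.mean(0); dv=W[1]-W[0]
            print('strip px',np.round(e.mean(0)),'world',np.round(m,1),'dir',round(float(np.degrees(np.arctan2(dv[1],dv[0]))),1),'len',round(float(np.hypot(*dv)),1)); out.append(m)
    c=max(cv2.findContours(g,cv2.RETR_EXTERNAL,cv2.CHAIN_APPROX_NONE)[0],key=cv2.contourArea)
    r=cv2.minAreaRect(toplane(c.reshape(-1,2),z,p).astype(np.float32)); print('green box px',(x,y,w,h),'world',r)
    if len(out)==2:
        v=out[0]-out[1]; print('mid',(out[0]+out[1])/2,'axis deg',np.degrees(np.arctan2(v[1],v[0])),'sep',np.hypot(*v))
E
python3 -c "
from h import *
strips(cv2.imread('pics/w5.png')[:,:,::-1],60,params('wrist'))"
python3 -m jog '0 0 0 -0.4 2 0 0.9;0 0 0 -0.8 4.3 0 0.9;0 0 0 -1.3 6.7 0 0.9;0 0 0 -1.7 9 0 0.9;0 0 0 -2.1 10.8 0 0.9'
python3 -m jog '0 0 0 0 0.5 -0.9 0.9;0 0 0 0 0.6 -0.9 0.9;0 0 0 0 0.6 -0.9 0.9;0 0 0 0 0.6 -0.9 0.9'
python3 - <<'E'
from h import *
p=params('wrist'); im=snap('wrist','w6'); strips(im,36,p); rect('plate_pile','wrist',36,p)
to(573,11,42,83)
E
```

```text
strip px [319. 171.] world [578.   55.3] dir -6.8 len 55.0
strip px [320. 298.] world [567.3 -34.1] dir -6.8 len 55.4
green box px (np.int32(270), np.int32(141), np.int32(100), np.int32(177)) world ((572.8367919921875, 12.779483795166016), (125.07623291015625, 65.40989685058594), 83.14820861816406)
mid [572.67933102  10.60063998] axis deg 83.18633761760643 sep 89.94170911075656
time_s: 18.98
ee_pos: [520.4, 281.7, 160.1]
ee_rot: [180.0, -0.0, 83.2]
force: [0.7, -0.2, -0.5]
gripper_width: 82.5
time_s: 19.48
ee_pos: [521.6, 293.8, 138.4]
ee_rot: [179.9, -0.0, 83.1]
force: [-0.2, -0.0, 0.1]
gripper_width: 81.7
strip px [312. 170.] world [521.1 341.6] dir -4.4 len 55.5
strip px [318. 295.] world [514.3 252. ] dir -4.4 len 56.0
green box px (np.int32(261), np.int32(137), np.int32(103), np.int32(181)) world ((517.8236694335938, 297.40423583984375), (129.04139709472656, 65.80933380126953), 85.5422592163086)
mid [517.71999832 296.78976181] axis deg 85.62590071931116 sep 89.9391686372683
plate_pile conf 0.62 box [261.2, 137.2, 104.5, 178.2]  ctr 518 298  size 128 x 66 long-axis 85.6 deg
turn z -0.02 shift [  2.06 -11.31  -3.85]   (now [521.4 293.9 138.2] yaw 83.1 w 82.0 F [-0.   0.1  0.2] t 19.57)
```

View pics/w6.png

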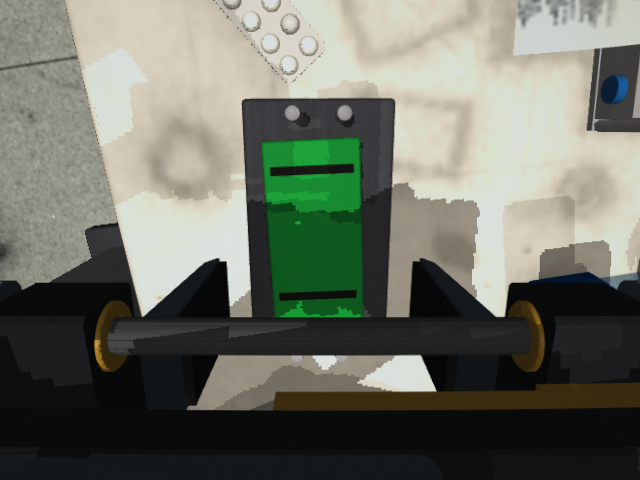

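The pile plate is at (312,228), a little turned on its stand, and the posts at (292,113) and (345,113) are clear. Both plates give the same strip spacing (89.94 mm), so the measurement is trustworthy. Now picking the spacer by its edge with the fingertips above its underside, so they won't straddle the lower plate.

```bash
python3 -m jog '0 0 0 0.4 -1.5 0.9 0.9;0 0 0 0.8 -4 0.9 0.9;0 0 0 1.3 -6.4 0.9 0.9;0 0 0 1.7 -8.7 0.9 0.9;0 0 0 2.05 -10.5 0.9 0.9'
python3 -m jog '0 0 0 0 -0.7 -0.8 0.9;0 0 0 0 -0.83 -2 0.9;0 0 0 0 -0.83 -3.2 0.9;0 0 0 0 -0.83 -3.8 0.9;0 0 0 0 -0.83 -4 0.9' 15
python3 -m jog '0 0 0 0 0 0 0.9;0 0 0 0 0 0 0.9'
python3 -c "
from h import *
to(572.7,10.6,55.5,83.2)"
```

```text
time_s: 20.2
ee_pos: [572.4, 29.2, 160.6]
ee_rot: [179.9, 0.0, 83.1]
force: [0.2, 0.3, -0.1]
gripper_width: 82.0
time_s: 20.82
ee_pos: [572.1, 11.1, 59.7]
ee_rot: [-180.0, 0.0, 83.1]
force: [-0.0, -1.0, 0.9]
gripper_width: 82.0
time_s: 21.08
ee_pos: [573.0, 11.3, 61.1]
ee_rot: [179.9, -0.0, 83.2]
force: [-0.3, 0.8, 0.7]
gripper_width: 82.3
turn z 0.01 shift [-0.01 -0.03 -0.22]   (now [573.   11.3  61.1] yaw 83.2 w 82.3 F [-0.3  0.8  0.7] t 21.07)
```

```bash
python3 -m jog '0 0 0 0 0 -0.12 0.88;0 0 0 0 0 -0.23 0.85;0 0 0 0 0 -0.23 0.82;0 0 0 0 0 -0.23 0.79;0 0 0 0 0 -0.23 0.76' 15
python3 -m jog '0 0 0 0 0 0 0.73;0 0 0 0 0 0 0.7;0 0 0 0 0 0 0.6;0 0 0 0 0 0 0.6' 20
python3 -c "
from h import *
to(572.7,10.6,55.5,83.2)"
```

```text
time_s: 21.7
ee_pos: [572.2, 11.2, 54.3]
ee_rot: [180.0, 0.0, 83.2]
force: [-0.3, -0.0, 0.1]
gripper_width: 69.4
time_s: 22.2
ee_pos: [572.3, 11.3, 54.3]
ee_rot: [180.0, -0.0, 83.2]
force: [-0.1, -0.1, 0.5]
gripper_width: 65.9
turn z 0.01 shift [ 0.02 -0.03  0.05]   (now [572.3  11.3  54.3] yaw 83.2 w 65.9 F [-0.1 -0.1  0.5] t 22.20)
```

```bash
python3 -m jog '0 0 0 0 0 0.15 0.6;0 0 0 0 0 0.5 0.6;0 0 0 0 0 1.5 0.6;0 0 0 0 0 3 0.6;0 0 0 0 0 4 0.6'
python3 -m jog '0 0 0 -0.3 1.3 0.2 0.6;0 0 0.1 -0.7 3.3 0.2 0.6;0 0 0.2 -1.1 5.6 0.2 0.6;0 0 0.3 -1.5 7.9 0.2 0.6;0 0 0.48 -1.9 9.8 0.2 0.6'
python3 -m jog '0 0 0 -0.2 1.1 0 0.6;0 0 0 -0.29 1.55 -0.6 0.6;0 0 0 -0.29 1.65 -1.8 0.6;0 0 0 -0.29 1.65 -2.7 0.6;0 0 0 -0.29 1.65 -3.1 0.6'
python3 -m jog '0 0 0 0 0 0 0.6;0 0 0 0 0 0 0.6'
python3 - <<'E'
from h import *
to(517.5,297.5,36.5,85.6)
p=params('wrist'); im=snap('wrist','w7'); strips(im,86,p)
snap('scene','s7',(100,200,400,400),2)
E
```

```text
time_s: 22.82
ee_pos: [572.7, 11.3, 156.6]
ee_rot: [179.9, -0.0, 83.2]
force: [0.5, -1.0, -0.9]
gripper_width: 65.8
time_s: 23.45
ee_pos: [524.1, 258.4, 159.9]
ee_rot: [179.9, -0.0, 85.6]
force: [-0.2, 0.5, -1.1]
gripper_width: 65.6
time_s: 24.08
ee_pos: [516.5, 296.0, 79.7]
ee_rot: [-179.8, 0.1, 85.5]
force: [-1.0, 0.0, -0.5]
gripper_width: 65.8
time_s: 24.32
ee_pos: [518.1, 297.5, 82.6]
ee_rot: [179.9, -0.1, 85.5]
force: [-0.2, 0.7, -0.4]
gripper_width: 66.0
turn z 0.01 shift [-0.03 -0.   -1.84]   (now [518.1 297.5  82.6] yaw 85.5 w 66.0 F [-0.2  0.7 -0.4] t 24.32)
strip px [319. 202.] world [520.4 341.1] dir -4.4 len 56.0
green box px (np.int32(238), np.int32(147), np.int32(163), np.int32(171)) world ((519.3370971679688, 326.3131408691406), (74.96292877197266, 66.71745300292969), 85.57460021972656)
```

View pics/w7.png

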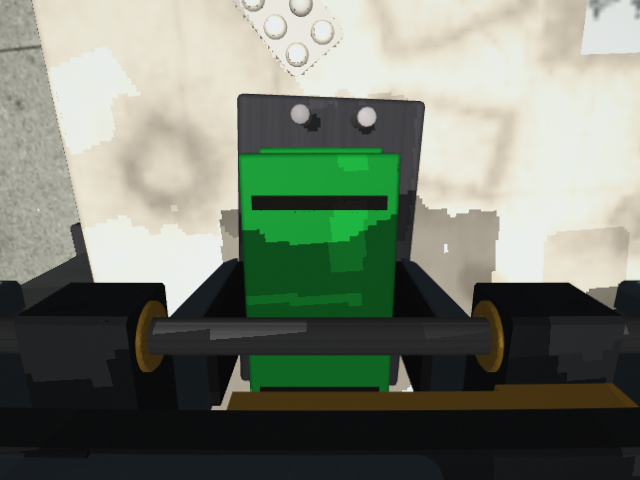

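The held plate is level, with its strip at (319,202), directly over the pile plate whose far edge shows at row 150. Its position agrees to within 0.7 mm, so I'm lowering it straight down.

```bash
python3 -m jog '0 0 0 0.01 0 -0.5 0.6;0 0 0 0.01 0 -1 0.6;0 0 0 0.01 0 -1.4 0.6;0 0 0 0.01 0 -1.6 0.6;0 0 0 0.01 0 -1.68 0.6'
python3 -m jog '0 0 0 0 0 -0.04 0.6;0 0 0 0 0 -0.08 0.6;0 0 0 0 0 -0.08 0.6'
python3 -m jog '0 0 0 0 0 -0.04 0.6;0 0 0 0 0 -0.04 0.6'
```

```text
time_s: 25.05
ee_pos: [517.5, 297.5, 39.2]
ee_rot: [-180.0, 0.0, 85.6]
force: [1.0, -0.7, -0.2]
gripper_width: 65.5
time_s: 25.42
ee_pos: [517.8, 297.6, 37.9]
ee_rot: [180.0, -0.0, 85.6]
force: [-0.6, -0.4, -0.1]
gripper_width: 65.7
time_s: 25.68
ee_pos: [517.6, 297.5, 36.7]
ee_rot: [180.0, 0.0, 85.6]
force: [-0.2, -0.3, 0.1]
gripper_width: 65.9
```

```bash
python3 -m jog '0 0 0 0 0 -0.03 0.6;0 0 0 0 0 -0.03 0.6'
python3 -m jog '0 0 0 0 0 -0.03 0.6;0 0 0 0 0 -0.03 0.6'
```

```text
time_s: 25.92
ee_pos: [517.7, 297.5, 36.3]
ee_rot: [180.0, -0.0, 85.6]
force: [-0.5, -0.3, 1.7]
gripper_width: 65.9
time_s: 26.18
ee_pos: [517.8, 297.6, 36.3]
ee_rot: [180.0, -0.0, 85.6]
force: [-1.5, -0.9, 7.0]
gripper_width: 65.5
```

```bash
python3 -m jog '0 0 0 0 0 0.03 0.72;0 0 0 0 0 0.03 0.76;0 0 0 0 0 0.03 0.82;0 0 0 0 0 0.03 0.88'
python3 -m jog '0 0 0 0 0 0.3 0.88;0 0 0 0 0 1.2 0.88;0 0 0 0 0 2.6 0.88;0 0 0 0 0 4 0.88;0 0 0 0 0 4.2 0.88'
python3 -m jog '0 0 0 0 0 0 0.88;0 0 0 0 0 0 0.88'
python3 - <<'E'
from h import *
p=params('wrist'); im=snap('wrist','w8'); strips(im,42,p)
im=snap('top','t8'); rect('carton_low','top',54); rect('turntable','top',32)
to(572.7,10.6,160,83)
E
```

```text
time_s: 26.68
ee_pos: [517.6, 297.5, 35.7]
ee_rot: [-180.0, 0.0, 85.6]
force: [0.6, 0.4, -0.4]
gripper_width: 79.9
time_s: 27.3
ee_pos: [519.2, 298.4, 144.1]
ee_rot: [179.7, -0.2, 85.6]
force: [-0.6, -0.1, -1.9]
gripper_width: 79.9
time_s: 27.55
ee_pos: [516.8, 297.0, 139.4]
ee_rot: [-179.9, 0.1, 85.6]
force: [-0.8, 0.3, 0.9]
gripper_width: 80.3
strip px [321. 174.] world [520.  341.4] dir -4.4 len 55.3
strip px [321. 302.] world [513.2 251.4] dir -4.3 len 55.8
green box px (np.int32(271), np.int32(143), np.int32(102), np.int32(175)) world ((516.9756469726562, 300.43853759765625), (122.6852035522461, 66.28803253173828), 85.6180191040039)
mid [516.63927099 296.42449533] axis deg 85.6724623208051 sep 90.25543937805287
carton_low conf 0.73 box [254.9, 238.9, 35.9, 18.8]  ctr 571 11  size 96 x 52 long-axis 84.9 deg
turntable conf 0.66 box [217.0, 226.0, 110.3, 107.5]  ctr 496 8  size 297 x 296 long-axis -27.9 deg
turn z -0.51 shift [  2.22 -11.47   0.8 ]   (now [517.3 297.3 140. ] yaw 85.6 w 80.3 F [-0.1  1.1 -0.2] t 27.75)
```

View pics/w8.png

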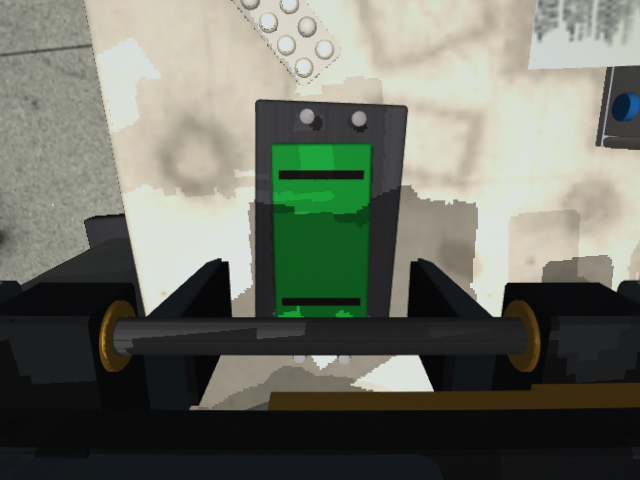

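The upper plate sits squarely on the pile, with yaw matching to 0.1° and position within about 1 mm. Now for carton_low.

```bash
python3 -m jog '0 0 0 0.4 -1.5 0.8 0.8;0 0 0 0.8 -4 0.8 0.8;0 0 -0.1 1.3 -6.4 0.8 0.8;0 0 -0.2 1.7 -8.7 0.8 0.8;0 0 -0.2 2.1 -10.5 0.8 0.8'
python3 -m jog '0 0 0 0.08 -0.7 0 0.8;0 0 0 0.08 -0.96 0 0.8;0 0 0 0.08 -0.96 0 0.8;0 0 0 0.08 -0.96 0 0.8'
python3 - <<'E'
from h import *
p=params('wrist'); im=snap('wrist','w9'); rect('carton_low','wrist',54,p)
to(571,10.6,37,84.5)
E
```

```text
time_s: 28.38
ee_pos: [570.1, 32.7, 160.7]
ee_rot: [-180.0, 0.0, 84.5]
force: [0.5, 1.1, -0.4]
gripper_width: 72.8
time_s: 28.88
ee_pos: [572.0, 12.3, 160.9]
ee_rot: [-180.0, -0.0, 84.7]
force: [0.5, 0.5, 0.5]
gripper_width: 73.0
carton_low conf 0.92 box [285.9, 168.4, 72.7, 132.2]  ctr 572 11  size 97 x 49 long-axis 85.2 deg
turn z -0.03 shift [-0.04 -0.06 -4.96]   (now [572.1  12.1 161. ] yaw 84.7 w 73.0 F [-0.9  0.   0.2] t 28.98)
```

View pics/w9.png

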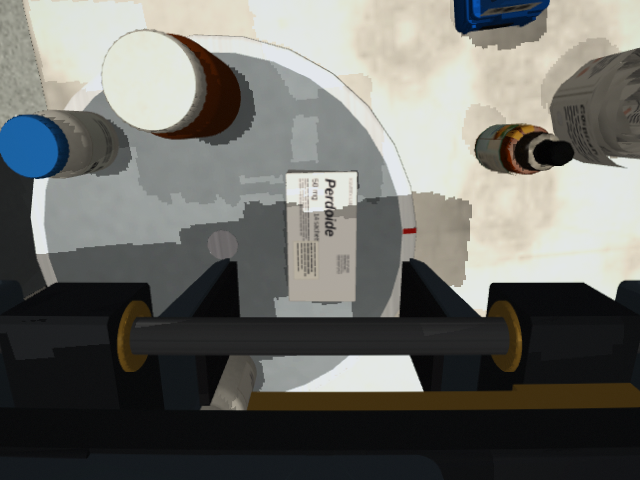

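The lower carton is at (321,235), square between the jaws. Gripping it.

```bash
python3 -m jog '0 0 0.05 0 -0.04 -2 0.8;0 0 0.05 0 -0.04 -3.6 0.8;0 0 0.05 0 -0.04 -4.5 0.8;0 0 0.05 0 -0.04 -4.85 0.8;0 0 0.05 0 -0.04 -4.85 0.78' 8
python3 -m jog '0 0 0 0 0 0 0.72;0 0 0 0 0 0 0.66;0 0 0 0 0 0 0.61;0 0 0 0 0 0 0.57;0 0 0 0 0 0 0.53' 8
python3 -m jog '0 0 0 0 0 0 0.45;0 0 0 0 0 0 0.45;0 0 0 0 0 0 0.45'
python3 -c "
from h import *
to(571,10.6,37,84.5)"
```

```text
time_s: 29.6
ee_pos: [572.3, 10.4, 39.8]
ee_rot: [180.0, -0.0, 84.8]
force: [0.4, 0.2, 0.1]
gripper_width: 71.5
time_s: 30.22
ee_pos: [572.4, 10.0, 40.0]
ee_rot: [180.0, -0.0, 84.8]
force: [0.8, -0.1, 1.6]
gripper_width: 50.0
time_s: 30.6
ee_pos: [572.4, 10.0, 40.0]
ee_rot: [180.0, -0.0, 84.8]
force: [0.3, -0.6, 2.8]
gripper_width: 50.4
turn z -0.06 shift [-0.05  0.03 -0.12]   (now [572.4  10.   40. ] yaw 84.8 w 50.4 F [ 0.3 -0.6  2.8] t 30.60)
```

```bash
python3 -m jog '0 0 0 0 0 0.2 0.45;0 0 0 0 0 1 0.45;0 0 0 0 0 2.5 0.45;0 0 0 0 0 4 0.45;0 0 0 0 0 4.8 0.45'
python3 -m jog '0 0 0.4 -0.3 -1.5 0 0.45;0 0 0.9 -0.8 -3.5 0 0.45;0 0 1.4 -1.4 -5.7 0 0.45;0 0 1.9 -2 -7.9 0 0.45;0 0 2.36 -2.6 -9.8 0 0.45'
python3 -m jog '0 0 0 -0.3 -1.3 0 0.45;0 0 0 -0.4 -2 0 0.45;0 0 0 -0.42 -2.24 -0.8 0.45;0 0 0 -0.42 -2.24 -2 0.45;0 0 0 -0.42 -2.24 -2.6 0.45'
python3 -m jog '0 0 0 0 0 0 0.45'
python3 - <<'E'
from h import *
to(497,-291,13,96.6)
p=params('wrist'); im=snap('wrist','w10');
E
```

```text
time_s: 31.22
ee_pos: [572.7, 10.1, 161.8]
ee_rot: [179.9, -0.0, 84.8]
force: [0.2, 0.1, -0.4]
gripper_width: 50.2
time_s: 31.85
ee_pos: [506.2, -236.7, 159.6]
ee_rot: [-180.0, -0.0, 96.7]
force: [2.0, -0.1, -0.2]
gripper_width: 50.3
time_s: 32.48
ee_pos: [496.1, -289.9, 93.1]
ee_rot: [-179.9, -0.1, 96.6]
force: [0.3, 0.1, -0.2]
gripper_width: 50.0
time_s: 32.6
ee_pos: [496.3, -290.1, 93.8]
ee_rot: [-179.9, -0.1, 96.7]
force: [0.5, 0.0, -0.8]
gripper_width: 49.9
turn z -0.01 shift [ 0.03 -0.04 -3.23]   (now [ 496.3 -290.1   93.8] yaw 96.7 w 49.9 F [ 0.5  0.  -0.8] t 32.60)
```

View pics/w10.png

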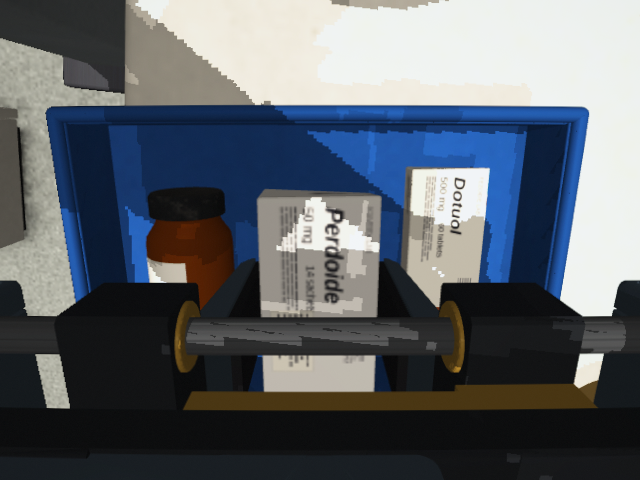

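The held carton is at (320,295), midway between the bottle at (190,250) and the first carton at (445,235), with room for the fingers. Lowering it.

```bash
python3 -m jog '0 0 0 0.03 -0.03 -1.2 0.45;0 0 0 0.03 -0.03 -2.1 0.45;0 0 0 0.03 -0.03 -2.7 0.45;0 0 0 0.03 -0.03 -3 0.45;0 0 0 0.03 -0.03 -3.15 0.45'
python3 -m jog '0 0 0 0 0 -0.04 0.45;0 0 0 0 0 -0.04 0.45'
python3 -m jog '0 0 0 0 0 -0.04 0.45;0 0 0 0 0 -0.04 0.45'
python3 -m jog '0 0 0 0 0 -0.03 0.45;0 0 0 0 0 -0.03 0.45'
```

```text
time_s: 33.28
ee_pos: [497.9, -292.0, 16.3]
ee_rot: [179.9, 0.0, 96.6]
force: [0.1, 0.8, -1.4]
gripper_width: 50.0
time_s: 33.52
ee_pos: [497.7, -292.0, 15.5]
ee_rot: [180.0, 0.0, 96.6]
force: [0.6, -0.2, 0.7]
gripper_width: 50.2
time_s: 33.78
ee_pos: [497.4, -291.8, 14.1]
ee_rot: [180.0, 0.0, 96.6]
force: [-0.0, 0.2, 0.3]
gripper_width: 49.9
time_s: 34.02
ee_pos: [497.4, -291.7, 13.2]
ee_rot: [180.0, -0.0, 96.6]
force: [-1.0, -0.1, -0.9]
gripper_width: 50.3
```

```bash
python3 -m jog '0 0 0 0 0 -0.02 0.45;0 0 0 0 0 -0.02 0.45'
python3 -m jog '0 0 0 0 0 -0.03 0.45;0 0 0 0 0 -0.03 0.45'
```

```text
time_s: 34.28
ee_pos: [497.4, -291.8, 13.0]
ee_rot: [180.0, 0.0, 96.6]
force: [-1.5, -0.2, 2.5]
gripper_width: 50.2
time_s: 34.52
ee_pos: [497.4, -291.8, 12.9]
ee_rot: [180.0, 0.0, 96.6]
force: [-1.4, 0.7, 6.7]
gripper_width: 49.9
```

Contact confirmed. I'll release, retreat upwards and check.

```bash
python3 -m jog '0 0 0 0 0 0.03 0.57;0 0 0 0 0 0.03 0.6;0 0 0 0 0 0.03 0.64;0 0 0 0 0 0.03 0.64'
python3 -m jog '0 0 0 0 0 0.4 0.64;0 0 0 0 0 1.6 0.64;0 0 0 0 0 3.5 0.64;0 0 0 0 0 5.4 0.64;0 0 0 0 0 6.4 0.64'
python3 -m jog '0 0 0 -1 -1 1 0.64;0 0 0 -3 -2 1.5 0.64;0 0 0 -4 -3 2 0.64;0 0 0 -4 -3 2 0.64'
python3 - <<'E'
from h import *
im=snap('top','t11',(120,170,520,345),2)
for q,z in [('tipped_bottle',30),('carton_low',27),('carton_top',25),('plate_stack',42),('stand_amber',127),('stand_white',114),('stand_blue',102),('canister',112),('dropper',102),('stapler',40)]:
    rect(q,'top',z)
to(497,-291,13,96.6)
E
```

```text
time_s: 35.02
ee_pos: [497.4, -291.7, 12.5]
ee_rot: [-180.0, -0.0, 96.6]
force: [-0.4, -0.7, -0.3]
gripper_width: 58.4
time_s: 35.65
ee_pos: [498.4, -292.3, 176.5]
ee_rot: [179.8, 0.2, 96.6]
force: [0.7, 0.1, -0.2]
gripper_width: 58.5
time_s: 36.15
ee_pos: [396.4, -368.4, 224.6]
ee_rot: [179.9, 0.2, 96.4]
force: [0.5, 1.3, 0.1]
gripper_width: 58.3
tipped_bottle conf 0.83 box [370.7, 296.0, 32.1, 19.9]  ctr 419 -301  size 88 x 48 long-axis -83.6 deg
carton_low conf 0.73 box [367.1, 262.8, 31.7, 22.5]  ctr 496 -290  size 98 x 53 long-axis -85.1 deg
carton_top conf 0.86 box [357.5, 238.6, 41.5, 20.6]  ctr 571 -283  size 107 x 47 long-axis -83.2 deg
plate_stack conf 0.98 box [140.2, 254.7, 49.9, 32.4]  ctr 517 298  size 130 x 71 long-axis 85.6 deg
stand_amber conf 0.67 box [218.1, 266.1, 24.8, 21.3]  ctr 491 110  size 62 x 52 long-axis 44.4 deg
stand_white conf 0.53 box [303.0, 269.2, 19.1, 20.9]  ctr 478 -101  size 49 x 41 long-axis -1.2 deg
stand_blue conf 0.67 box [231.9, 299.0, 15.8, 17.0]  ctr 410 88  size 41 x 41 long-axis 88.7 deg
canister conf 0.56 box [170.0, 183.4, 54.4, 30.6]  ctr 701 200  size 136 x 84 long-axis -89.7 deg
dropper conf 0.46 box [246.3, 191.6, 11.4, 13.9]  ctr 699 53  size 38 x 29 long-axis -0.1 deg
stapler conf 0.80 box [450.3, 253.7, 20.3, 21.9]  ctr 529 -506  size 66 x 24 long-axis 39.7 deg
turn z -0.01 shift [ 3.97  3.02 -8.38]   (now [ 397.7 -366.4  222.5] yaw 96.7 w 58.2 F [ 0.5 -0.1  0.1] t 36.70)
```

```bash
python3 -m jog '0 0 0 0 0 0 0.64;0 0 0 0 0 0 0.64'; python3 -c "
from h import *
print(env.job_done(), env.state()['time_s'])"
```

```text
time_s: 36.95
ee_pos: [397.4, -366.7, 222.7]
ee_rot: [180.0, -0.0, 96.6]
force: [0.3, 1.0, -0.4]
gripper_width: 58.3
the job is handed in; nothing more can be done
the job is handed in; nothing more can be done
```

The recalled stock is off the turntable, and I handed the job in at about 37 s of the 72 s allowed. I moved the bottle to the tote first, then the top carton to the tote, the green plate to the stand, and the lower carton to the tote. Each was lowered until light contact (12 N or less at the wrist) and then released.

**Tote:** the top camera's last detections put the bottle, lower carton and top carton lying flat side by side at x = 419, 496 and 571 mm, with gaps of about 25–30 mm between them.

**Plate:** it sits on the pile plate with yaw agreeing to about 0.1° and position to about 1 mm.

**Turntable and surroundings:** the three standing bottles, the canister and the dropper measure within about 3 mm of where they started, and the disc showed no noticeable turning.

**Less certain:**
- I could not view the final picture because the 12-picture limit was reached, so those last positions come from the detection networks alone.
- The stapler's last measurement (66 × 24 mm, centre shifted) disagreed with the first, most likely because the arm partly hid it; the robot was never near it.
- The cup was not measured again, but it is fixed.

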